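# Work the dial padlock, draw it off the medicine box's hasp and hold it up open

## Task

The medicine box has to be opened: read its padlock's dial as a clock face with 12 towards the shackle, turn the pointer clockwise to 6 o'clock and then back anticlockwise to 4 o'clock, counting by the click it gives at every hour. Then take hold of the lock, draw it straight away from the staple so that the shackle pulls fully out, ease it forward again until the staple's near post stands in the opened gap, slide it sideways off the staple towards the shackle's long leg, and lift it away. Finish while still holding the lock in the gripper, level with its dial up, shackle open, at least 10 cm above the deck it lay on and clear of the box; leave the other things on the worktop where they are.

Things in the scene. Friction and masses are not known exactly. Their poses are not given: they have to be found in the camera images.
- medicine_box: White steel box, cross on its lid, 250 (x) x 190 (y) mm, fixed. Origin on the worktop: it spans x -135 to +115, y +-95 mm. Its -x end, nearest the robot, is a flat fixed deck 75 mm high (x -135 to -20 mm) where the padlock lies; behind it the lid, 79 mm high, stays shut. A strap hasp lies flush in the deck along y = 0.
- staple (a point): Centre of the hasp's fixed steel staple, at deck height (box x -41, y 0, z 75 mm; axes as the box): an arch of two upright posts 4 mm thick (x), 16 mm wide (y), centred 10 mm before and behind this point in x (16 mm clear between), under a bar 20.5 to 24.5 mm above the deck. The shackle's bow passes along y through the arch.
- staple_near_post (a point): Middle of the staple's post nearer the robot, at deck height (box x -51 mm). It stands inside the closed shackle, between the case's two shoulders. Pulled away from the staple, the lock hangs on this post by its bow. The bow has 4 mm of air under the staple's bar, so the lock cannot be lifted off while hooked.
- padlock: Loose steel padlock lying dial up on the deck, 0.5 kg. Origin: centre of the case's underside, under the dial's axis; +x to the shackle (about the box's +x), +y to its long leg, z up. Case 50 (x) x 52 (y) x 26 mm: grip it across y from above, fingertips near the deck. Two 13 mm wide shoulders reach to x +32 at y +-17.5 mm. Play at the staple 2 mm and 8 degrees.
- padlock_dial (a point): Middle of the dial's grip bar, 42 mm above the case's underside, on the dial's axis; axes as the padlock. The bar is 33 mm long (along the pointer), 11 mm wide, 34 to 51 mm above the deck; a white line on it runs from the middle to the pointer end. The disc below is 37 mm across. Twelve white ticks round it, long at 12 (+x), 3 (-y), 6 (-x), 9.
- dial (a joint): Dial angle in rad, clockwise from above, 0 with the pointer at 12 o'clock (padlock +x); an hour is pi/6: 6 o'clock 3.14, 4 o'clock 2.09. It clicks into a notch at every hour (0.07 N m to leave one) and stays there. Starts between 12 and 4. The clockwise turn carries a second wheel inside along and leaves it at 6; each number must be right within 10 degrees.
- shackle (a joint): How far the shackle is drawn out of the case, m: 0 closed (gives up to 2 mm while locked), 0.016 fully out at its stop. It drags with 6 N either way and stays where it is left; pulling with 10 to 20 N is right. If it stays shut, the dial had gone past 6: turn it anticlockwise to joint value -3.14, then clockwise to 3.14 and back to 2.09.
- shackle_bow (a point): Middle of the shackle's cross bar, 13 mm above the case's underside, 36.5 mm from the dial's axis closed, 52.5 mm out. Bar 7 mm thick; long leg at y +16 mm stays in the case, short leg at y -16 mm ends 8.5 mm before the bow's centre line. Fully out, a 12 mm gap is open between that tip and the -y shoulder; the near post leaves through it.
- lock_gap (a point): A point on the case: the middle of that gap (padlock x +38, y -16, z +13 mm). From the pull's end (bow against the near post) move the lock 9 mm forward, +x: the bow meets the far post and the near post is level with the gap, 4 mm clear either side; then move the lock at least 30 mm to its own +y and it is free to lift.
- honey_jar: Bystander: jar with a black lid, 71 x 71 x 110 mm, origin at the centre of its foot, on the box's +y side.
- tumbler: Bystander: clear drinking glass, 81 mm wide, 93 mm high, origin at the centre of its foot, on the box's +y side.
- teaspoon: Bystander: steel teaspoon, 137 x 28 x 13 mm, lying on the box's -y side, origin under its middle.
- espresso_cup: Bystander: small white cup, 58 x 85 x 56 mm, origin at the centre of its foot, on the worktop to the left.
There are look-alikes about, which are no part of the job. Leave any red or yellow look-alike of the padlock alone.

How it is judged:
By the outcome, as a careful person would: the job done as asked, in the order asked, and still so for the second after the job is handed in, while the arm keeps its last pose, push and grip.
It also fails if it takes over 54 s, if anything falls off the work surface, if the arm or the gripper's body presses on something with over 40 N, if the wrist force passes 120 N, or if a joint passes its speed limit or range.

## Robot

A 6-joint arm with a two-finger parallel gripper is mounted at the origin on a cart in front of the work surface, level with it; the furniture and walls round the work are solid. World frame = base frame: x ahead of the robot, y to its left, z up, the work surface at z = 0. Lengths are in m, angles in rad, forces in N, time in s.
With the tool pointing down it reaches from about 0.35 to 0.975 m from the base axis. Payload 7.1 kg.
Tool frame: the origin (TCP) lies on the centre line of the jaws, within the pads' length; the fingertips stand 19 mm ahead of it and the grasp point (between the pads) is the TCP; z points along the fingers, y is the line along which they close (so a half turn about z gives the same grasp; the last joint's range is limited). The gripper opens to 88 mm and grips with 3 to 60 N. Pads are 20 mm wide; open, the fingers measure 115 mm over their backs; the gripper's body (75 mm by 178 mm) begins 61 mm behind the grasp point.
Start: joints at [-1.235, 0.423, 1.63, -0, 1.089, -0.019], TCP at [0.217, -0.586, 0.242] pointing down, gripper open.
Joint ranges: [-3, 3], [-0.9, 2.11], [0.09, 2.58], [-1.31, 4.45], [0.11, 2.69], [-2.54, 2.54]. Speed limits (rad/s): [2.39, 2.39, 3.01, 3.14, 3.14, 3.14].

## Interface

Orientations are given as [roll, pitch, yaw] about the fixed x, y, z axes, in that order (R = Rz(yaw) Ry(pitch) Rx(roll)).
In Python, from rig import robot, eyes gives the robot as it stands.
- The arm moves only by the tool jog_arm, never from a script. Its argument "moves" is a list that holds one entry, the list of rows, each a list of 7 numbers: the closure, from 0 (fully open) to 1 (shut), then the shift along the tool's x, y, z in normalised numbers (1 is 50 cm), then the turn, a rotation vector about the tool's x, y, z in a scale on which 1.0 is 180 degrees. In form: [[[jaw, dx, dy, dz, rx, ry, rz], ...]]. A call has 1 to 12 rows; each row is the pose to reach, as a shift and turn from the pose commanded when the call began, along the tool's axes at that moment; what a row does not reach only later rows make up. A row lasts 1/8 s, in which the tool goes at most 62.5 mm and 10.7 degrees, less where a joint would pass 70% of its speed; a pose out of reach is approached as far as the arm can. No shift or turn number may pass 1 either way. A call with a gripper value outside its range is refused whole. The fingers move at their own pace and stop on an object; "grip_force" is the grip in N (left out, the last holds). Time passes only in rows, so rows that repeat a pose let the fingers close. It gives the time, the measured TCP pose, the force, the opening and the grip force at its end, in the units of the state.
- robot.observe(): the state, without advancing time (a new reading comes with each control period).
- eyes.capture(name): name is "scene" or "top"; returns a dict with "color" (420x560x3 uint8, red, green, blue), "K" (3x3 intrinsics, pixels), "distortion" ([k1, k2, p1, p2, k3] as OpenCV has them; the pictures are not rectified), "view" (4x4, takes a point from world to camera coordinates). Camera axes: x right, y up, looking along -z (the intrinsics and any distortion apply to the point x, -y, -z); pixel columns grow to the right and rows downward; lengths in m; the calibration is good to about 2 mm. A picture is of the moment at which its call begins. There is no depth.
- robot.finish_job(): hands the job in; it is judged then, once.
The state is a dict: "t": time; "joint_positions": joint angles; "joint_vel": joint speeds; "joint_efforts": joint torques, N m; "position": TCP position; "tcp_rot": TCP orientation; "force": force on the tool from outside, world axes, zero at the start; "torque": the same for the moment, N m; "grip_width": finger opening in m; "gripper_force": force on a finger pad.
Only numpy, scipy, OpenCV 4.12 (cv2) and the standard library are available. Lean on these libraries where they do the work, as an engineer would, in place of code of your own. Each camera call takes 0.05 s, during which the arm holds its last target. There are 200 camera calls.

## Working session

There is one attempt and no reset: what is moved stays moved. The work goes in short steps, Python scripts to look and compute and a tool call to move; the robot and the scene stay as the last step left them, time stands still between calls to the robot, and variables do not carry over. Pictures are saved under pics/ and viewed, at most 10 in all, crops included, and the job is handed in when it is done.

Besides the shell and the picture viewer there is one more tool, called after "Request:" by a JSON object that holds its "op" and its "data". jog_arm: Moves the arm, as the interface text tells. Its arguments: {"type":"object","properties":{"moves":{"type":"array"},"grip_force":{"type":"number"}},"required":["moves"]}

```bash
ls; mkdir -p pics
python3 - <<'E'
from rig import robot, eyes
import cv2,pickle
for n in("scene","top"):
    c=eyes.capture(n); pickle.dump(c,open(n+'.pkl','wb')); cv2.imwrite(f'pics/{n}0.png',c['color'][:,:,::-1])
    print(n,c['K'].round(1).tolist(),c['distortion'],c['view'].round(3).tolist())
print(robot.observe())
E
```

```text
pics
scene [[518.7, 0.0, 281.5], [0.0, 518.7, 215.8], [0.0, 0.0, 1.0]] [-0.01208487  0.          0.          0.          0.        ] [[-0.658, -0.753, -0.014, 0.352], [0.428, -0.389, 0.816, -0.319], [-0.619, 0.531, 0.578, -0.731], [0.0, 0.0, 0.0, 1.0]]
top [[434.6, 0.0, 281.4], [0.0, 434.6, 207.4], [0.0, 0.0, 1.0]] [-0.00783266  0.          0.          0.          0.        ] [[-0.001, -1.0, -0.004, -0.039], [0.983, -0.002, 0.185, -0.546], [-0.185, -0.003, 0.983, -1.074], [0.0, 0.0, 0.0, 1.0]]
{'t': 0.1, 'joint_positions': array([-1.23500671e+00,  4.23766010e-01,  1.63061063e+00, -8.25791497e-06,
        1.08859011e+00, -1.90077165e-02]), 'joint_vel': array([ 0.00085155, -0.0011328 , -0.00223751,  0.00023511,  0.00072833,
        0.00055811]), 'joint_efforts': array([ 2.34262870e-04, -5.45610809e+01, -2.74326718e+01,  6.45875372e-02,
        1.88276125e-02, -4.12520569e-05]), 'position': array([ 0.21698599, -0.58561724,  0.24097958]), 'tcp_rot': array([-3.14021866e+00, -1.88072133e-05,  3.54801151e-01]), 'force': array([ 0.04788331,  0.96832272, -0.27076012]), 'torque': array([-0.02336467,  0.02446599, -0.01670569]), 'gripper_force': 0.0, 'grip_width': 0.08782992897413523}
```

View pics/scene0.png

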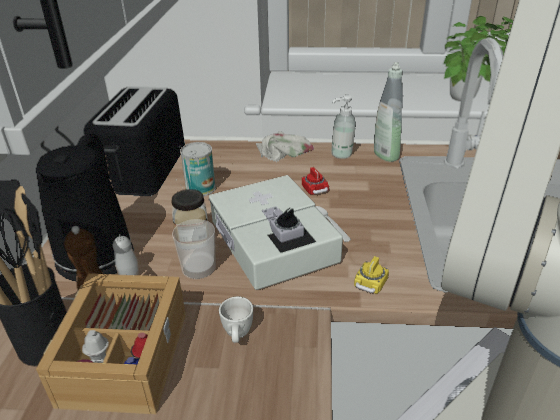

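View pics/top0.png

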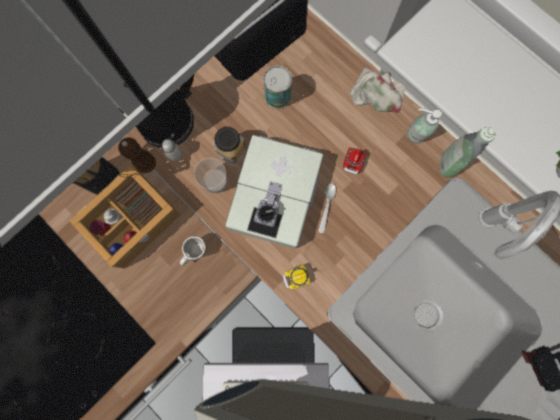

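Scene: the padlock candidates are grey on the box deck (scene 288,225; top 267,213), red (scene 315,182; top 354,160) and yellow (scene 371,273; top 298,277). I choose the grey one, which lies on the box at the hasp, and check it in a close crop.

Run:
```python
import cv2,pickle,numpy as np
a=pickle.load(open('top.pkl','rb'))['color'][175:250,222:322,::-1]
b=pickle.load(open('scene.pkl','rb'))['color'][195:270,240:340,::-1]
f=lambda i:cv2.resize(i,None,fx=4,fy=4,interpolation=cv2.INTER_CUBIC)
im=np.hstack([f(a),f(b)])
a2=pickle.load(open('top.pkl','rb'))['color'][130:250,222:332,::-1]
cv2.imwrite('pics/crop1.png',im)
```

```text
(no output)
```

View pics/crop1.png

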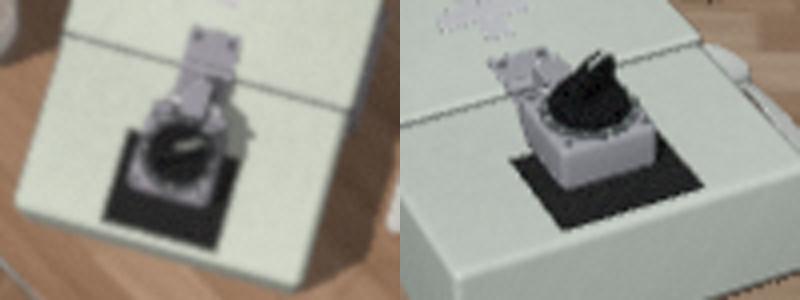

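The crop shows the grey padlock, dial up, on the hasp over a black mat. The white line points near 2 o'clock (top crop, 172,152 to 200,143). Next, finer crops for exact pixels.

```bash
cat > h.py <<'E'
import cv2,pickle,numpy as np
def ray(c,uv):
    p=cv2.undistortPoints(np.array([[uv]],float),c['K'],c['distortion'])[0,0]
    V=c['view'];R=V[:3,:3]
    return -R.T@V[:3,3], R.T@np.array([p[0],-p[1],-1.])
def onz(c,uv,z):
    o,d=ray(c,uv); return o+d*(z-o[2])/d[2]
def tri(c1,u1,c2,u2):
    A=[];b=[]
    M=np.zeros((3,3));y=np.zeros(3)
    for c,u in((c1,u1),(c2,u2)):
        o,d=ray(c,u);d=d/np.linalg.norm(d);P=np.eye(3)-np.outer(d,d);M+=P;y+=P@o
    return np.linalg.solve(M,y)
def proj(c,p):
    q=c['view'][:3,:3]@p+c['view'][:3,3]
    return cv2.projectPoints(np.array([[q[0],-q[1],-q[2]]]),np.zeros(3),np.zeros(3),c['K'],c['distortion'])[0][0,0]
E
python3 - <<'E'
from h import *
T=pickle.load(open('top.pkl','rb'));S=pickle.load(open('scene.pkl','rb'))
f=lambda c,x,y:cv2.resize(c['color'][y:y+58,x:x+39,::-1],None,fx=10,fy=10,interpolation=cv2.INTER_CUBIC)
cv2.imwrite('pics/crop2.png',np.hstack([f(T,247,180),f(S,267,195)]))
# seams/corners picks from crop1 (scale 4)
t=lambda u,v:(222+(u+.5)/4-.5,175+(v+.5)/4-.5); s=lambda u,v:(240+(u-400+.5)/4-.5,195+(v+.5)/4-.5)
print('nearR',tri(T,t(296,286),S,s(811,175)))
print('seamR',tri(T,t(352,110),S,s(701,43)))
print('seamL',onz(T,t(66,34),.077))
print('nearL',tri(T,t(18,206),S,s(458,277)), onz(T,t(18,206),.075),onz(T,t(296,286),.075),onz(T,t(352,110),.077))
for c in(T,S):print(-c['view'][:3,:3].T@c['view'][:3,3])
E
```

```text
nearR [ 0.44214309 -0.07574273  0.06984465]
seamR [ 0.55407482 -0.11142193  0.07446157]
seamL [0.6038837  0.07104028 0.077     ]
nearL [0.49371661 0.09985281 0.07291355] [0.49335646 0.09951979 0.075     ] [ 0.44278415 -0.07469617  0.075     ] [ 0.55400996 -0.11089761  0.077     ]
[ 0.33786539 -0.04318074  1.15620423]
[-0.0848661   0.5287987   0.68807718]
```

View pics/crop2.png

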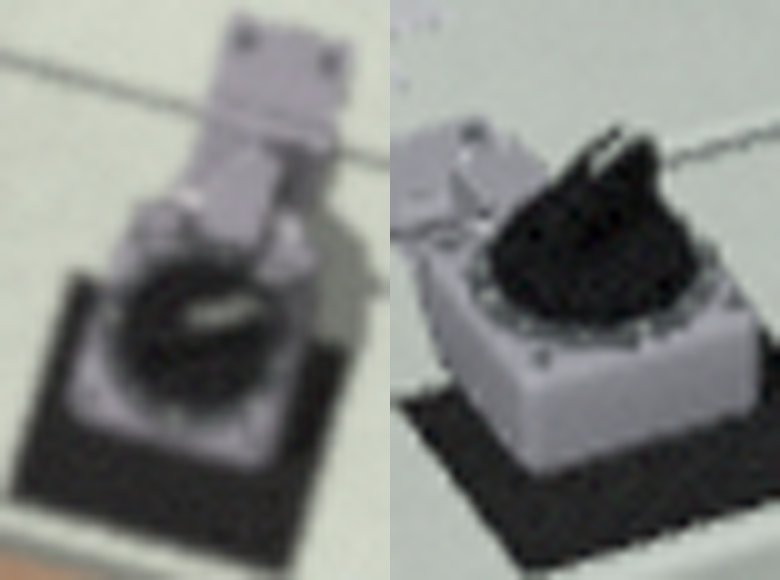

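The crop shows the case's near edge (left crop, 68,405 to 268,468), the disc centre near 200,335 and the white line from 190,322 to 262,298. In the right crop the case corner is at 535,385 and 535,470.

Run:
```python
from h import *
T=pickle.load(open('top.pkl','rb'));S=pickle.load(open('scene.pkl','rb'))
t=lambda u,v:(247+u/10-.45,180+v/10-.45); s=lambda u,v:(267+(u-390)/10-.45,195+v/10-.45)
def A(p,q):d=q-p;return np.degrees(np.arctan2(d[1],d[0])).round(1),(np.linalg.norm(d)*1e3).round(1)
cl,cr=onz(T,t(68,405),.101),onz(T,t(268,468),.101)
print('case near',cl,cr,A(cr,cl))
print('corner tri nearL top',tri(T,t(68,405),S,s(530,375)),'bottom scene z.075',onz(S,s(535,472),.075), 'case R bottom',onz(S,s(755,410),.075))
print('caseedge scene yaw',A(onz(S,s(755,410),.075),onz(S,s(535,472),.075)),A(onz(S,s(752,325),.101),onz(S,s(530,378),.101)))
print('disc',onz(T,t(200,335),.107), tri(T,t(200,335),S,s(593,258)))
l0,l1=onz(T,t(190,322),.126),onz(T,t(262,298),.126);print('line',l0,l1,A(l0,l1))
print('tip tri',tri(T,t(262,298),S,s(620,132)))
m=[onz(T,t(u,v),.075) for u,v in((75,275),(345,345),(15,495),(285,565))]
print('mat',A(m[1],m[0]),A(m[3],m[2]),A(m[2],m[0]),A(m[3],m[1]))
st=[onz(T,t(u,v),z) for u,v,z in((235,25,.079),(350,45,.079))];print('strap',A(st[1],st[0]),(st[0]+st[1])/2)
```

```text
case near [0.50456658 0.02947081 0.101     ] [ 0.48885087 -0.01971657  0.101     ] (np.float64(72.3), np.float64(51.6))
corner tri nearL top [0.50333993 0.02858481 0.10396132] bottom scene z.075 [0.50780783 0.02267866 0.075     ] case R bottom [ 0.49378385 -0.02168864  0.075     ]
caseedge scene yaw (np.float64(72.5), np.float64(46.5)) (np.float64(69.5), np.float64(45.0))
disc [ 0.52091718 -0.00311592  0.107     ] [ 0.52075649 -0.00338345  0.10591794]
line [ 0.52078391 -0.00141768  0.126     ] [ 0.52662348 -0.01873998  0.126     ] (np.float64(-71.4), np.float64(18.3))
tip tri [ 0.52747599 -0.01816799  0.12469371]
mat (np.float64(75.2), np.float64(70.7)) (np.float64(75.3), np.float64(70.1)) (np.float64(-14.5), np.float64(58.0)) (np.float64(-15.1), np.float64(57.8))
strap (np.float64(79.7), np.float64(29.8)) [ 0.60336913 -0.02523136  0.079     ]
```

Units first: shifts go in shares of 50 cm and turns go in shares of 180 degrees. So 0.4875 m is 0.975, 0.447 m is 0.894, -83 degrees is -0.4611.

Request:
{"op": "jog_arm", "data": {"moves": [[[0.2,0.08,-0.074,0,0,0,-0.0389],[0.4,0.16,-0.148,0,0,0,-0.0778],[0.5,0.244,-0.22,0,0,0,-0.1167],[0.55,0.324,-0.294,0,0,0,-0.1556],[0.55,0.406,-0.368,0,0,0,-0.1944],[0.55,0.488,-0.44,0.02,0,0,-0.2333],[0.55,0.568,-0.514,0.04,0,0,-0.2722],[0.55,0.65,-0.588,0.06,0,0,-0.3111],[0.55,0.732,-0.662,0.08,0,0,-0.35],[0.55,0.812,-0.736,0.1,0,0,-0.3889],[0.55,0.894,-0.81,0.1,0,0,-0.4278],[0.55,0.975,-0.883,0.1,0,0,-0.4611]]], "grip_force": 15}}

```text
t: 1.6
position: [0.5213, -0.0009, 0.1913]
tcp_rot: [-3.141, -0.0, 1.807]
force: [1.7, -0.4, -0.4]
grip_width: 0.0397
gripper_force: 0.0
```

Scaled: 0.06 m is 0.12, 0.03 m is 0.06.

Request:
{"op": "jog_arm", "data": {"moves": [[[0.55,0,0,0.06,0,0,0],[0.55,0,0,0.12,0,0,0],[0.55,0,0,0.12,0,0,0],[0.7,0,0,0.12,0,0,0],[0.8,0,0,0.12,0,0,0],[1,0,0,0.12,0,0,0],[1,0,0,0.12,0,0,0],[1,0,0,0.12,0,0,0]]], "grip_force": 25}}

```text
t: 2.6
position: [0.5207, -0.0029, 0.1324]
tcp_rot: [-3.141, 0.0, 1.803]
force: [-2.4, -1.2, 6.1]
grip_width: 0.0106
gripper_force: 25.0
```

Run:
```python
from rig import robot, eyes
import cv2,pickle,numpy as np
o=robot.observe();print({k:np.round(o[k],4) for k in('t','position','tcp_rot','force','torque','grip_width','gripper_force')})
c=eyes.capture('scene');d=eyes.capture('top')
f=lambda c,x,y:cv2.resize(c['color'][y:y+75,x:x+50,::-1],None,fx=8,fy=8,interpolation=cv2.INTER_CUBIC)
cv2.imwrite('pics/g1.png',np.hstack([f(c,260,180),f(d,240,175)]))
```

```text
{'t': np.float64(2.6), 'position': array([ 0.5207, -0.0029,  0.1324]), 'tcp_rot': array([-3.1414e+00,  2.0000e-04,  1.8034e+00]), 'force': array([-2.3814, -1.2016,  6.1387]), 'torque': array([-0.1896,  0.4348,  0.0331]), 'grip_width': np.float64(0.0106), 'gripper_force': np.float64(24.9996)}
```

View pics/g1.png

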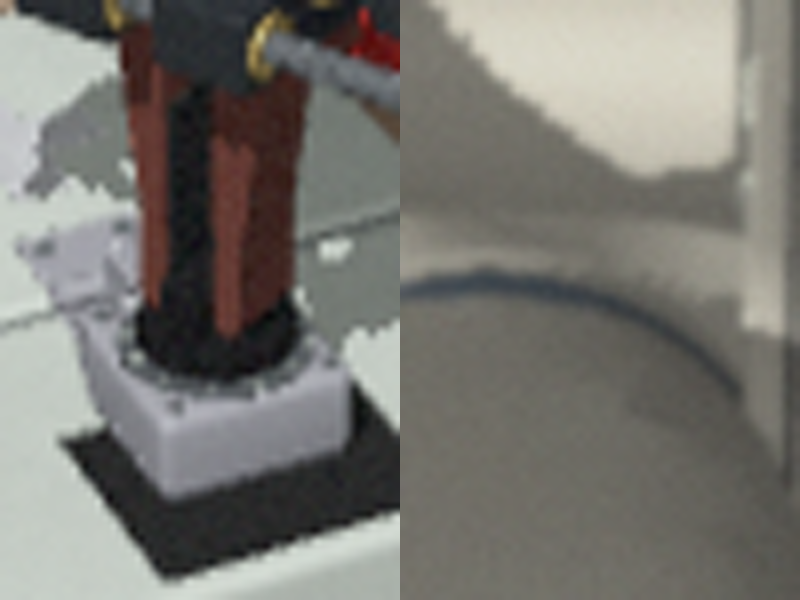

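The left half (scene) shows the jaws on the dial bar and the case's near bottom edge clear against the mat, from 172,495 to 345,445. So I can measure the lock's yaw while it is gripped. The top view is blocked by the arm.

```bash
cat >> h.py <<'E'
def lockyaw(c,r=(284,301),guess=((281.5,241.9),(303,235.6))):
    g=cv2.GaussianBlur(c['color'].mean(2),(3,3),0); (x0,y0),(x1,y1)=guess; P=[]
    for u in range(*r):
        v=y0+(u-x0)*(y1-y0)/(x1-x0); a=int(round(v))-5
        d=-np.diff(g[a:a+11,u]); i=int(np.argmax(d))
        w=d[max(i-1,0):i+2].clip(0); vv=a+.5+(w*np.arange(max(i-1,0),max(i-1,0)+len(w))).sum()/w.sum()
        P.append(onz(c,(u,vv),.075)[:2])
    P=np.array(P); vx,vy,x,y=cv2.fitLine(P.astype(np.float32),cv2.DIST_HUBER,0,.001,.001).ravel()
    n=np.array([-vy,vx]);res=(P-[x,y])@n
    a=np.degrees(np.arctan2(vy,vx))%180
    return a-90,[float(x),float(y)],res.std()*1e3
E
python3 - <<'E'
from h import *
from rig import eyes
print(lockyaw(pickle.load(open('scene.pkl','rb'))));print(lockyaw(eyes.capture('scene')))
E
```

```text
(np.float32(-15.950043), [0.5004457831382751, -0.0004514821048360318], np.float64(0.36288122169027515))
(np.float32(-16.599304), [0.5005154609680176, -0.0002487732272129506], np.float64(0.40798508362824976))
```

Scaled: 110 degrees is 0.6111.

Request:
{"op": "jog_arm", "data": {"moves": [[[1,0,0,0,0,0,0.0556],[1,0,0,0,0,0,0.1111],[1,0,0,0,0,0,0.1667],[1,0,0,0,0,0,0.2222],[1,0,0,0,0,0,0.2778],[1,0,0,0,0,0,0.3333],[1,0,0,0,0,0,0.3889],[1,0,0,0,0,0,0.4444],[1,0,0,0,0,0,0.5],[1,0,0,0,0,0,0.5556],[1,0,0,0,0,0,0.6111],[1,0,0,0,0,0,0.6111]]]}}

```text
t: 4.25
position: [0.5206, -0.0021, 0.1324]
tcp_rot: [-3.141, 0.001, -0.119]
force: [-3.3, 3.9, 6.9]
grip_width: 0.0111
gripper_force: 25.0
```

```bash
cat > m.py <<'E'
from h import *
from rig import eyes,robot
y=lockyaw(eyes.capture('scene'));o=robot.observe();t=np.degrees(o['tcp_rot'][2])
print(y,'tool',t,'rel',y[0]-t,{k:np.round(o[k],4).tolist() for k in('t','position','tcp_rot','force','torque','grip_width')})
E
python3 m.py
```

```text
(np.float32(-23.087624), [0.5001670122146606, -0.0014816571492701769], np.float64(0.3762369743955431)) tool -6.721734401211974 rel -16.36588919497943 {'t': 4.3, 'position': [0.5206, -0.0021, 0.1324], 'tcp_rot': [-3.1406, 0.0006, -0.1173], 'force': [-2.9965, 4.3754, 5.7196], 'torque': [0.6928, 0.6722, 0.0585], 'grip_width': 0.011}
```

Scaled: 14 degrees is 0.0778.

Request:
{"op": "jog_arm", "data": {"moves": [[[1,0,0,0,0,0,0.0389],[1,0,0,0,0,0,0.0778],[1,0,0,0,0,0,0.0778]]]}}

```text
t: 4.68
position: [0.5206, -0.002, 0.1324]
tcp_rot: [-3.141, 0.001, -0.363]
force: [-2.8, 4.0, 7.3]
grip_width: 0.0106
gripper_force: 25.0
```

```bash
python3 m.py
```

```text
(np.float32(-21.82222), [0.5008257031440735, -0.0005195335834287107], np.float64(0.364530785344157)) tool -20.726352834328445 rel -1.0958670143043676 {'t': 4.725, 'position': [0.5206, -0.002, 0.1324], 'tcp_rot': [-3.1406, 0.0008, -0.3617], 'force': [-2.6916, 4.7763, 7.1265], 'torque': [0.8674, 0.6328, -0.045], 'grip_width': 0.0107}
```

Scaled: -60 degrees is -0.3333.

Request:
{"op": "jog_arm", "data": {"moves": [[[1,0,0,0,0,0,-0.0556],[1,0,0,0,0,0,-0.1111],[1,0,0,0,0,0,-0.1667],[1,0,0,0,0,0,-0.2222],[1,0,0,0,0,0,-0.2778],[1,0,0,0,0,0,-0.3333],[1,0,0,0,0,0,-0.3333]]]}}

```text
t: 5.6
position: [0.5208, -0.0026, 0.1324]
tcp_rot: [-3.142, -0.0, 0.688]
force: [-2.2, 0.7, 5.1]
grip_width: 0.0108
gripper_force: 25.0
```

```bash
python3 m.py
```

```text
(np.float32(-20.014679), [0.5014459490776062, 0.00021248085249681026], np.float64(0.3559066386876799)) tool 39.34388153467989 rel -59.35856048975801 {'t': 5.65, 'position': [0.5208, -0.0026, 0.1324], 'tcp_rot': [-3.1415, -0.0002, 0.6867], 'force': [-3.1688, 1.0824, 6.5457], 'torque': [0.0714, 0.5028, 0.0696], 'grip_width': 0.0109}
```

Scaled: -0.08 m is -0.16, -0.06 m is -0.12, 59 degrees is 0.3278.

Request:
{"op": "jog_arm", "data": {"moves": [[[0.6,0,0,0,0,0,0],[0.4,0,0,0,0,0,0],[0.2,0,0,-0.06,0,0,0],[0,0,0,-0.12,0,0,0.0444],[0,0,0,-0.16,0,0,0.1],[0,0,0,-0.16,0,0,0.1556],[0,0,0,-0.16,0,0,0.2111],[0,0,0,-0.16,0,0,0.2667],[0,0,0,-0.16,0,0,0.3222],[0,0,0,-0.16,0,0,0.3278]]]}}

```text
t: 6.9
position: [0.5209, -0.0027, 0.2116]
tcp_rot: [-3.142, -0.0, -0.343]
force: [1.2, 1.0, 0.3]
grip_width: 0.0876
gripper_force: 0.0
```

```bash
python3 m.py
python3 - <<'E'
from h import *
from rig import eyes
c=eyes.capture('scene');pickle.dump(c,open('s2.pkl','wb'))
cv2.imwrite('pics/g2.png',cv2.resize(c['color'][180:250,260:330,::-1],None,fx=8,fy=8,interpolation=cv2.INTER_CUBIC))
E
```

```text
(np.float32(-20.33609), [0.5010706186294556, -0.0007442792411893606], np.float64(0.33676639725462065)) tool -19.5704494278346 rel -0.7656406600560253 {'t': 6.95, 'position': [0.5209, -0.0027, 0.2116], 'tcp_rot': [3.1416, 0.0001, -0.3416], 'force': [-0.6615, 1.1452, -0.0601], 'torque': [0.0537, -0.0006, 0.0184], 'grip_width': 0.088}
```

View pics/g2.png

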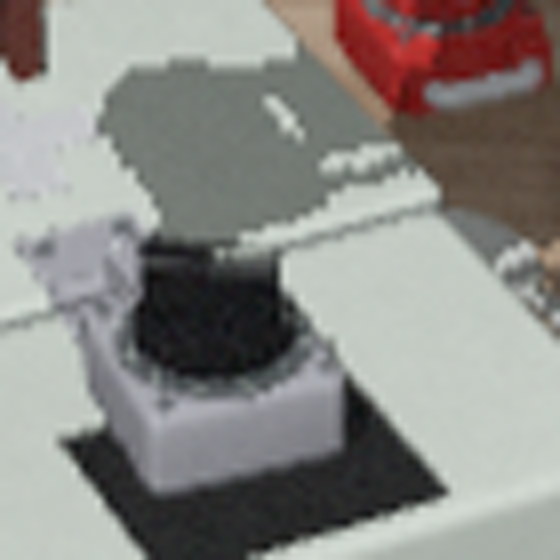

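The padlock is clear of the jaws. The bar (145–285, 240–370) is broadside to the camera, which fits 4 o'clock. Next I grasp the case.

Scaled: 0.1135 m is 0.227, 0.1 m is 0.2, 0.5 degrees is 0.0028.

Request:
{"op": "jog_arm", "data": {"moves": [[[0,0,0,0.08,0,0,0.0028],[0,0,0,0.16,0,0,0.0028],[0,0,0,0.2,0,0,0.0028],[0,0,0,0.227,0,0,0.0028],[0,0,0,0.227,0,0,0.0028],[0.3,0,0,0.227,0,0,0.0028],[0.7,0,0,0.227,0,0,0.0028],[1,0,0,0.227,0,0,0.0028],[1,0,0,0.227,0,0,0.0028],[1,0,0,0.227,0,0,0.0028]]], "grip_force": 45}}

```text
t: 8.25
position: [0.5211, -0.0026, 0.0985]
tcp_rot: [-3.141, -0.0, -0.352]
force: [-1.2, 0.4, 5.0]
grip_width: 0.0516
gripper_force: 45.0
```

```bash
python3 m.py
```

```text
(np.float32(-20.059082), [0.5015614032745361, 0.0003674555046018213], np.float64(0.34979020535794975)) tool -20.17177988774102 rel 0.11269785649102104 {'t': 8.3, 'position': [0.5211, -0.0026, 0.0986], 'tcp_rot': [-3.1413, -0.0005, -0.3521], 'force': [-1.4154, 0.5602, 5.2453], 'torque': [0.2328, 0.1377, 0.0273], 'grip_width': 0.0514}
```

Scaled: -4.7 degrees is -0.0261.

Request:
{"op": "jog_arm", "data": {"moves": [[[1,0,0,0,0,0,-0.0139],[1,0,0,0,0,0,-0.0261],[1,0,0,0,0,0,-0.0261]]]}}

```text
t: 8.68
position: [0.5214, -0.0027, 0.0986]
tcp_rot: [-3.141, -0.001, -0.27]
force: [-0.5, -0.1, 5.8]
grip_width: 0.0516
gripper_force: 45.0
```

Scaled: -0.006 m is -0.012, -0.004 m is -0.008.

Request:
{"op": "jog_arm", "data": {"moves": [[[1,-0.004,0,0,0,0,0],[1,-0.008,0,0,0,0,0],[1,-0.012,0,0,0,0,0],[1,-0.012,0,0,0,0,0]]]}}

```text
t: 9.18
position: [0.517, -0.0013, 0.0986]
tcp_rot: [-3.141, -0.004, -0.27]
force: [7.5, -2.7, -1.0]
grip_width: 0.052
gripper_force: 45.0
```

```bash
python3 m.py
```

```text
(np.float32(-15.763916), [0.49880293011665344, 0.006464108359068632], np.float64(0.3580271419543064)) tool -15.482574196883666 rel -0.2813418187413337 {'t': 9.225, 'position': [0.517, -0.0013, 0.0986], 'tcp_rot': [-3.1409, -0.0041, -0.2702], 'force': [7.2918, -2.3637, -0.3095], 'torque': [-0.3784, -1.1122, 0.0093], 'grip_width': 0.0518}
```

Scaled: -0.01 m is -0.02, -0.004 m is -0.008.

Request:
{"op": "jog_arm", "data": {"moves": [[[1,-0.004,0,0,0,0,0],[1,-0.008,0,0,0,0,0],[1,-0.012,0,0,0,0,0],[1,-0.016,0,0,0,0,0],[1,-0.02,0,0,0,0,0],[1,-0.02,0,0,0,0,0]]]}}

```text
t: 9.98
position: [0.5077, 0.0013, 0.0986]
tcp_rot: [-3.141, -0.005, -0.27]
force: [7.3, -2.4, -1.5]
grip_width: 0.0521
gripper_force: 45.0
```

Scaled: -0.003 m is -0.006, -0.002 m is -0.004.

Request:
{"op": "jog_arm", "data": {"moves": [[[1,-0.004,0,0,0,0,0],[1,-0.006,0,0,0,0,0],[1,-0.006,0,0,0,0,0]]]}}

```text
t: 10.35
position: [0.5049, 0.0021, 0.0986]
tcp_rot: [-3.141, -0.005, -0.27]
force: [9.2, -2.7, -1.1]
grip_width: 0.0516
gripper_force: 45.0
```

Scaled: -0.0015 m is -0.003.

Request:
{"op": "jog_arm", "data": {"moves": [[[1,-0.003,0,0,0,0,0],[1,-0.003,0,0,0,0,0]]]}}

```text
t: 10.6
position: [0.5034, 0.0025, 0.0986]
tcp_rot: [-3.141, -0.005, -0.27]
force: [8.5, -3.5, -0.8]
grip_width: 0.0518
gripper_force: 45.0
```

Scaled: -0.0015 m is -0.003.

Request:
{"op": "jog_arm", "data": {"moves": [[[1,-0.003,0,0,0,0,0],[1,-0.003,0,0,0,0,0]]]}}

```text
t: 10.85
position: [0.5022, 0.0028, 0.0986]
tcp_rot: [-3.141, -0.005, -0.27]
force: [9.6, -2.0, -1.9]
grip_width: 0.0517
gripper_force: 45.0
```

Scaled: -0.0015 m is -0.003.

Request:
{"op": "jog_arm", "data": {"moves": [[[1,-0.003,0,0,0,0,0],[1,-0.003,0,0,0,0,0]]]}}

```text
t: 11.1
position: [0.5021, 0.0029, 0.0987]
tcp_rot: [-3.14, -0.008, -0.27]
force: [12.6, -5.5, -6.8]
grip_width: 0.0517
gripper_force: 45.0
```

Scaled: -0.0015 m is -0.003.

Request:
{"op": "jog_arm", "data": {"moves": [[[1,-0.003,0,0,0,0,0],[1,-0.003,0,0,0,0,0]]]}}

```text
t: 11.35
position: [0.5019, 0.003, 0.0987]
tcp_rot: [-3.14, -0.01, -0.27]
force: [17.4, -6.8, -11.6]
grip_width: 0.0517
gripper_force: 45.0
```

```bash
python3 m.py
python3 - <<'E'
from h import *
from rig import eyes
c=eyes.capture('scene');pickle.dump(c,open('s3.pkl','wb'))
cv2.imwrite('pics/g3.png',cv2.resize(c['color'][180:255,250:330,::-1],None,fx=8,fy=8,interpolation=cv2.INTER_CUBIC))
E
```

```text
(np.float32(-20.032677), [0.5011463761329651, -0.0036635729484260082], np.float64(3.5506885631704623)) tool -15.483726120231282 rel -4.548950576546062 {'t': 11.4, 'position': [0.5019, 0.003, 0.0987], 'tcp_rot': [-3.1401, -0.0104, -0.2702], 'force': [16.6185, -6.8514, -11.9822], 'torque': [-1.1629, -2.5266, -0.1038], 'grip_width': 0.0516}
```

View pics/g3.png

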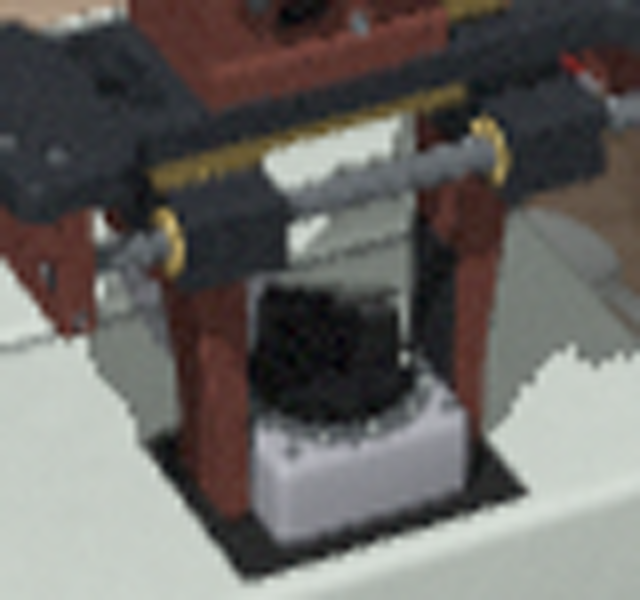

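The picture shows the jaws on the case, drawn back to the mat's near edge (case corner at 275,540). It stopped at 20 mm of travel with force rising to 18 N, so the shackle is fully out. I'll ease it forward.

Scaled: 0.01 m is 0.02, 0.008 m is 0.016.

Request:
{"op": "jog_arm", "data": {"moves": [[[1,0.006,0,0,0,0,0],[1,0.012,0,0,0,0,0],[1,0.016,0,0,0,0,0],[1,0.02,0,0,0,0,0],[1,0.02,0,0,0,0,0]]]}}

```text
t: 12.08
position: [0.5026, 0.0027, 0.0986]
tcp_rot: [3.141, 0.008, -0.271]
force: [-12.1, 8.2, 22.4]
grip_width: 0.0517
gripper_force: 45.0
```

Request:
{"op": "jog_arm", "data": {"moves": [[[1,0,0,0,0,0,0],[1,0,0,0,0,0,0]]]}}

```text
t: 12.32
position: [0.5026, 0.0026, 0.0986]
tcp_rot: [3.141, 0.008, -0.271]
force: [-12.5, 7.8, 22.2]
grip_width: 0.0519
gripper_force: 45.0
```

```bash
python3 m.py
python3 - <<'E'
from h import *
from rig import eyes
c=eyes.capture('scene');d=eyes.capture('top')
f=lambda c,x,y,w,h:cv2.resize(c['color'][y:y+h,x:x+w,::-1],None,fx=6,fy=6,interpolation=cv2.INTER_CUBIC)
cv2.imwrite('pics/g4.png',np.hstack([f(c,245,175,66,90),f(d,240,165,66,90)]))
E
```

```text
(np.float32(9.625038), [0.49776193499565125, 0.008153524249792099], np.float64(6.411122162284128)) tool -15.513986826475595 rel 25.13902497344825 {'t': 12.375, 'position': [0.5026, 0.0027, 0.0986], 'tcp_rot': [3.1414, 0.0077, -0.2708], 'force': [-11.699, 8.1014, 22.3672], 'torque': [1.4855, 1.6593, 0.0274], 'grip_width': 0.0514}
```

View pics/g4.png

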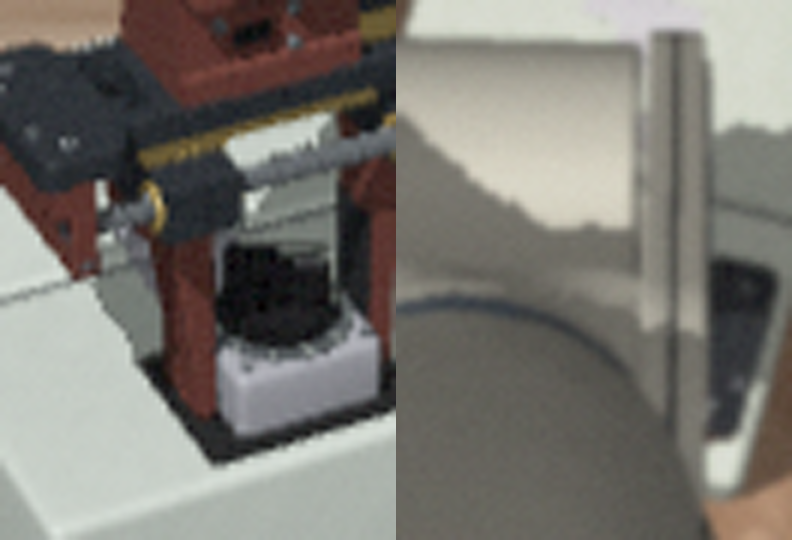

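The case still sits level in the jaws (left half, 215–380, 330–430) and nothing touches the gripper body. The 22 N vertical force with a slight nose-down tilt points to the case binding on the deck by friction. I'll lift 1.5 mm, within the bow's 4 mm of air.

Scaled: -0.0015 m is -0.003, -0.0007 m is -0.0014.

Request:
{"op": "jog_arm", "data": {"moves": [[[1,0,0,-0.0014,0,0,0],[1,0,0,-0.003,0,0,0],[1,0,0,-0.003,0,0,0]]]}}

```text
t: 12.85
position: [0.5052, 0.0014, 0.0989]
tcp_rot: [3.141, 0.002, -0.27]
force: [0.5, -0.5, -6.9]
grip_width: 0.0517
gripper_force: 45.0
```

Scaled: 0.0045 m is 0.009, 0.002 m is 0.004.

Request:
{"op": "jog_arm", "data": {"moves": [[[1,0.004,0,0,0,0,0],[1,0.008,0,0,0,0,0],[1,0.009,0,0,0,0,0],[1,0.009,0,0,0,0,0]]]}}

```text
t: 13.35
position: [0.5108, 0.0001, 0.0996]
tcp_rot: [3.142, 0.0, -0.27]
force: [0.5, 0.3, -4.8]
grip_width: 0.0517
gripper_force: 45.0
```

Scaled: -0.012 m is -0.024, -0.009 m is -0.018.

Request:
{"op": "jog_arm", "data": {"moves": [[[1,0,-0.006,0,0,0,0],[1,0,-0.012,0,0,0,0],[1,0,-0.018,0,0,0,0],[1,0,-0.024,0,0,0,0],[1,0,-0.024,0,0,0,0]]]}}

```text
t: 13.98
position: [0.5141, 0.012, 0.0997]
tcp_rot: [-3.142, -0.0, -0.27]
force: [0.4, 0.7, -6.3]
grip_width: 0.0515
gripper_force: 45.0
```

Free so far: at 12 mm the post is already in the gap.

Scaled: -0.03 m is -0.06, -0.012 m is -0.024.

Request:
{"op": "jog_arm", "data": {"moves": [[[1,0,-0.008,0,0,0,0],[1,0,-0.016,0,0,0,0],[1,0,-0.024,0,0,0,0],[1,0,-0.032,0,0,0,0],[1,0,-0.04,0,0,0,0],[1,0,-0.05,0,0,0,0],[1,0,-0.06,0,0,0,0],[1,0,-0.06,0,0,0,0]]]}}

```text
t: 14.98
position: [0.5221, 0.041, 0.0997]
tcp_rot: [-3.142, -0.0, -0.269]
force: [0.8, -0.1, -5.6]
grip_width: 0.0517
gripper_force: 45.0
```

Scaled: -0.15 m is -0.3, -0.145 m is -0.29.

Request:
{"op": "jog_arm", "data": {"moves": [[[1,0,0,-0.01,0,0,0],[1,0,0,-0.03,0,0,0],[1,0,0,-0.06,0,0,0],[1,0,0,-0.1,0,0,0],[1,0,0,-0.14,0,0,0],[1,0,0,-0.18,0,0,0],[1,0,0,-0.22,0,0,0],[1,0,0,-0.26,0,0,0],[1,0,0,-0.29,0,0,0],[1,0,0,-0.3,0,0,0],[1,0,0,-0.3,0,0,0],[1,0,0,-0.3,0,0,0]]]}}

```text
t: 16.48
position: [0.5215, 0.0406, 0.2489]
tcp_rot: [3.141, 0.001, -0.27]
force: [0.9, 0.5, -5.0]
grip_width: 0.0517
gripper_force: 45.0
```

Run:
```python
from h import *
from rig import eyes
c=eyes.capture('scene')
cv2.imwrite('pics/g5.png',cv2.resize(c['color'][60:300,140:400,::-1],None,fx=2.5,fy=2.5,interpolation=cv2.INTER_CUBIC))
```

```text
(no output)
```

View pics/g5.png

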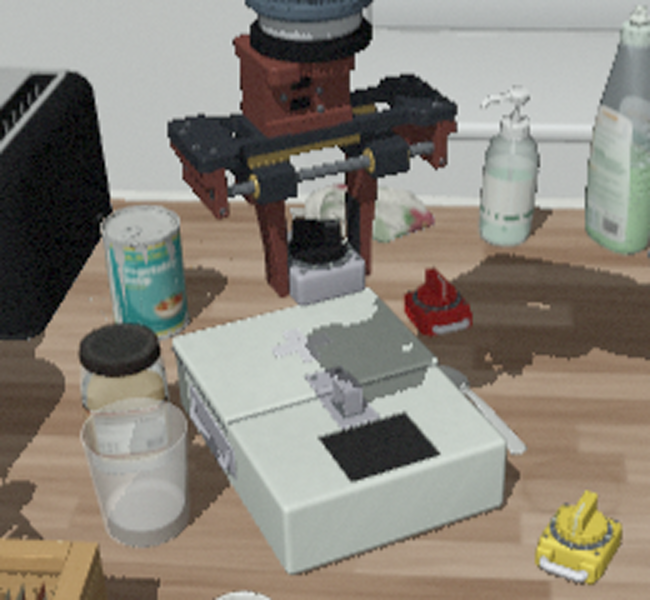

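The lock (290–365, 220–300) is held level, dial up, well above the empty deck. The staple is clear at 345,390, and the jar, tumbler, spoon and look-alikes in view look undisturbed.

```bash
python3 -c "
from rig import robot
print(robot.finish_job())"
```

```text
the job is handed in; nothing more can be done
None
```

The padlock was dialled to 6 and back to 4, drawn open, slid off the staple and lifted; I handed the job in at about 16.5 s with the lock held level, dial up, about 15 cm above the deck, and the verdict was not shown.

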